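Turn the notched flange to the index line

ROBOT

A 6-joint arm with a two-finger parallel gripper is mounted at the origin on a cart in front of the work surface, level with it; the furniture and walls round the work are solid. World frame = base frame: x ahead of the robot, y to its left, z up, the work surface at z = 0. Lengths are in mm, angles in rad, forces in N, time in s.
With the tool pointing down it reaches from about 275 to 825 mm from the base axis. Payload 4.9 kg.
Tool frame: the origin (TCP) lies midway between the tips of the shut fingers; the grasp point (between the pads) lies 19 mm behind it; z points along the fingers, y is the line along which they close (so a half turn about z gives the same grasp; the last joint's range is limited). The gripper opens to 85 mm and grips with 20 to 120 N. Pads are 22 mm wide; open, the fingers measure 114 mm over their backs; the gripper's body (76 mm by 85 mm) begins 54 mm behind the grasp point. The pads swing forward as they close: fully open they stand 13 mm farther back than shut.
Start: joints at [0.975, 0.326, -0.193, 1.052, 0, 1.437], TCP at [245.056, 492.409, 231.281] pointing down, gripper open.
Joint ranges: [-2.65, 2.65], [-0.97, 1.79], [-1.3, 1.35], [-1.93, 2.1], [-1.47, 1.37], [-3.14, 3.14]. Speed limits (rad/s): [2.57, 2.57, 3.14, 3.14, 3.14, 3.14].

INTERFACE

Orientations are given as a unit quaternion [w, x, y, z].
In Python, from station import robot gives the robot as it stands.
- The arm moves only by the shell command python3 -m jog 'ROWS' [FORCE]. ROWS is JSON, one flat list of numbers, 5 for each row, row after row: the shift along the tool's x, y, z in mm, then the turn about the tool's z in degrees, then the opening in per cent of the stroke, from 0 (shut) to 100 (fully open). A call has 1 to 20 rows; each row is the pose to reach, as a shift and turn from the pose commanded when the call began, along the tool's axes at that moment; what a row does not reach only later rows make up. A row lasts 1/8 s, in which the tool goes at most 62.5 mm and 10.7 degrees, less where a joint would pass 70% of its speed; a pose out of reach is approached as far as the arm can. A call with a gripper value outside its range is refused whole. The fingers move at their own pace and stop on an object; FORCE is the grip in N (left out, the last holds). Time passes only in rows, so rows that repeat a pose let the fingers close. It gives the time, the measured TCP pose, the force, the opening and the grip force at its end, in the units of the state.
- robot.sense(): the state, without advancing time (a new reading comes with each control period).
- robot.capture(name): name is "scene" or "top" or "wrist"; returns the picture (480x640x3 uint8, red, green, blue); there is no depth.
- robot.get_calibration(name): a dict with "fx", "fy", "cx", "cy" (pixels), "world_from_camera" (4x4, takes a point from camera to world coordinates). Camera axes: x right, y up, looking along -z (the intrinsics and any distortion apply to the point x, -y, -z); pixel columns grow to the right and rows downward; lengths in mm; the calibration is good to about 2 mm. A picture is of the moment at which its call begins: read the wrist's pose just before it. get_calibration takes no time and is no camera call; for the wrist camera it gives the pose at the moment of the call.
- robot.close_job(): hands the job in; it is judged then, once.
The state is a dict: "time_s": time; "joints": joint angles; "joint_velocities": joint speeds; "effort": joint torques, N m; "eef_pos": TCP position; "tool_rot": TCP orientation; "force": force on the tool from outside, world axes, zero at the start; "wrist_torque": the same for the moment, N m; "width": finger opening in mm; "grip_force": force on a finger pad.
Only numpy, scipy, OpenCV 4.12 (cv2) and the standard library are available. Lean on these libraries where they do the work, as an engineer would, in place of code of your own. Each camera call takes 0.05 s, during which the arm holds its last target. There are 200 camera calls.

TASK

The notched flange on the indexing fixture sits turned the wrong way. Turn it on its spigot, for instance by pushing one of its lugs round, until its notch lies over the line on the fixture's index arm, and leave it lying flat there. Do not lift it off the fixture, and leave the spare flange that lies on the bench where it is.

Things in the scene. Friction and masses are not known exactly. Their poses are not given: they have to be found in the camera images.
- fixture: Fixed to the bench. Dark round pedestal, 90 mm across, 22 mm high, with a steel spigot (36 mm across, top 48 mm above the bench). One long bare-metal index arm, 22 wide, 18 high, reaches 126 mm from the centre, a dark line along its top; two short dark feet (out to 70 mm, 14 high) at 120 degrees either side of it. Origin: centre of underside, at bench height; x axis out along the index arm, z up.
- flange: Loose metal disc to turn, 120 mm across, 14 thick, 0.3 kg, on the pedestal with the spigot in its bore (2 mm play). Two lugs on its rim, a quarter turn either side of the notch: 24 mm wide along the rim, 56 to 84 mm from the centre, 22 to 46 mm above the bench, plus a 4 mm screw head. 1-4 N at a lug turns it; it stays where left. Origin: centre of underside; x axis to the notch, y to a lug, z up.
- notch (a point): Mouth of the only notch in the flange's rim (20 mm wide, 18 mm deep): the point in its middle, 60 mm from the flange's centre, half-way up the disc. Axes as the flange's.
- spare_flange: Spare flange lying loose and flat on the bench beside the fixture, not to be moved: same disc, bore and lugs (0 to 24 mm above the bench, screw heads to 28), but no notch. Origin: centre of underside; y axis to a lug, z up.

How it is judged:
By the outcome, as a careful person would: the job done as asked, in the order asked, and still so for the second after the job is handed in, with the robot touching nothing.
It also fails if it takes over 38 s, if anything falls off the work surface, if the arm or the gripper's body presses on something with over 40 N, if the wrist force passes 120 N, or if a joint passes its speed limit or range.

## Working session

There is one attempt and no reset: what is moved stays moved. The work goes in short steps, Python scripts to look and compute and a shell command to move; the robot and the scene stay as the last step left them, time stands still between calls to the robot, and variables do not carry over. Pictures are saved under pics/ and viewed, at most 10 in all, crops included, and the job is handed in when it is done.

```bash
mkdir -p pics
python3 - <<'E'
from station import robot
import cv2,numpy as np
s=robot.sense();print(s)
for n in("top","scene"):
    im=robot.capture(n);cv2.imwrite(f"pics/{n}1.png",im[:,:,::-1])
    c=robot.get_calibration(n);print(n,{k:np.round(v,3).tolist() if not isinstance(v,str) else v for k,v in c.items()})
E
```

```text
{'time_s': 0.0, 'joints': array([ 9.74802027e-01,  3.26962969e-01, -1.93597643e-01,  1.05198854e+00,
       -1.49692297e-05,  1.43660495e+00]), 'joint_velocities': array([ 0.00120812, -0.00098267,  0.00075702,  0.00018412,  0.00092223,
       -0.00025569]), 'effort': array([ 6.59701618e-04, -4.43400621e+01,  2.62441581e+01,  1.55834982e-02,
       -1.19744900e-04,  1.58772622e-07]), 'eef_pos': array([244.71702875, 491.90329007, 230.48621537]), 'tool_rot': array([-3.05919507e-04,  2.28855060e-01,  9.73460114e-01, -8.21320938e-04]), 'force': array([ 0.27369217,  0.40122915, -0.01088807]), 'wrist_torque': array([-0.03362176, -0.02134117,  0.07050628]), 'grip_force': 0.0, 'width': 85.41660040704103}
top {'fx': 436.465, 'fy': 436.465, 'cx': 319.836, 'cy': 238.549, 'world_from_camera': [[0.15, 0.967, -0.206, 358.83], [-0.989, 0.147, -0.033, 35.976], [-0.002, 0.209, 0.978, 904.693], [0.0, 0.0, 0.0, 1.0]]}
scene {'fx': 622.362, 'fy': 622.362, 'cx': 315.359, 'cy': 230.597, 'world_from_camera': [[0.793, 0.358, -0.493, -57.763], [-0.609, 0.471, -0.638, -670.251], [0.004, 0.806, 0.592, 707.385], [0.0, 0.0, 0.0, 1.0]]}
```

View pics/top1.png

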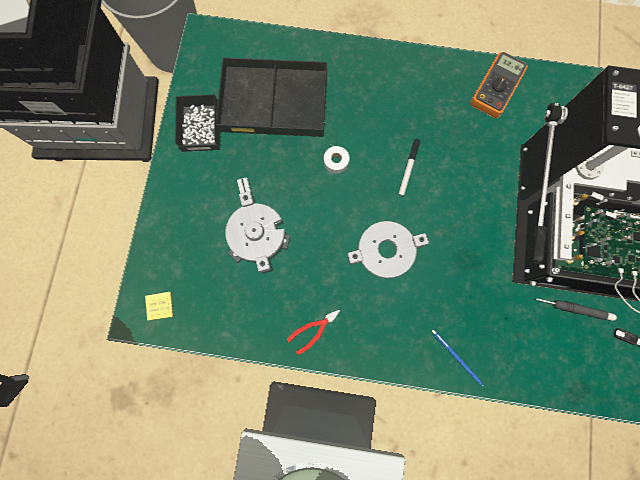

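View pics/scene1.png

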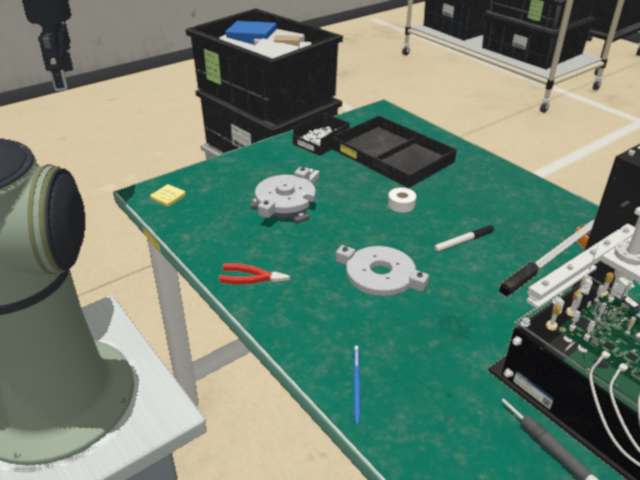

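```bash
cat > h.py <<'E'
from station import robot
import cv2,numpy as np
from scipy.spatial.transform import Rotation as R
def w(c,u,v,z):
    T=np.array(c["world_from_camera"]);d=T[:3,:3]@[(u-c["cx"])/c["fx"],-(v-c["cy"])/c["fy"],-1]
    return T[:3,3]+d*(z-T[2,3])/d[2]
def px(c,p):
    T=np.array(c["world_from_camera"]);q=T[:3,:3].T@(np.array(p)-T[:3,3])
    return c["cx"]-c["fx"]*q[0]/q[2],c["cy"]+c["fy"]*q[1]/q[2]
def tool(p):  # world point -> tool axes
    s=robot.sense();return R.from_quat(s["tool_rot"],scalar_first=True).inv().apply(np.array(p)-s["eef_pos"])
E
python3 - <<'E'
from h import *
im=cv2.imread("pics/top1.png")[165:285,195:315]
cv2.imwrite("pics/crop1.png",cv2.resize(im,(600,600),interpolation=cv2.INTER_CUBIC))
c=robot.get_calibration("top");print({k:v for k,v in c.items() if k not in("world_from_camera",)})
print(w(c,254.5,230,48),w(c,255,233,36),w(c,242,180,18), w(c,388,249,14))
print(tool(w(c,254.5,230,48)),np.round(robot.get_calibration("wrist")["world_from_camera"],2))
E
```

```text
{'fx': 436.46456103157476, 'fy': 436.46456103157476, 'cx': 319.8359675674702, 'cy': 238.5494610357319}
[536.94994835 197.73315493  48.        ] [533.41160871 197.84989156  36.        ] [647.23225392 249.74868656  18.        ] [545.75374092 -77.19703726  14.        ]
[-392.70822161 -132.90224742  182.70742516] [[ 4.5000e-01 -8.5000e-01 -2.8000e-01  1.7499e+02]
 [ 9.0000e-01  4.2000e-01  1.4000e-01  5.2618e+02]
 [-0.0000e+00 -3.1000e-01  9.5000e-01  3.7243e+02]
 [ 0.0000e+00  0.0000e+00  0.0000e+00  1.0000e+00]]
```

View pics/crop1.png

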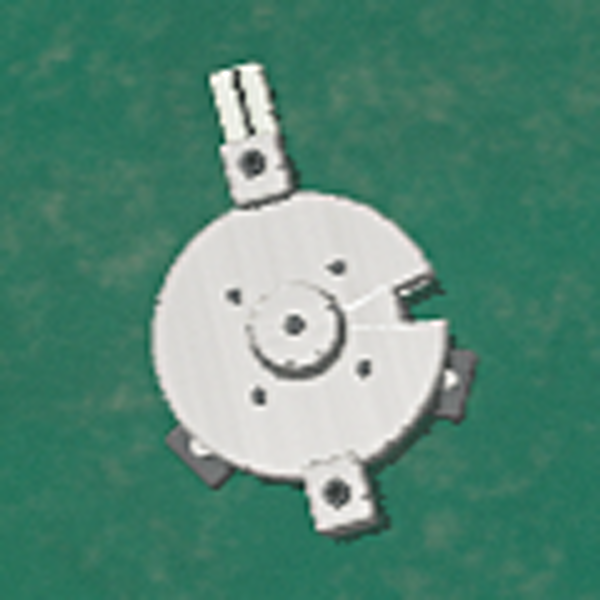

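Run:
```python
from h import *
c=robot.get_calibration("top")
f=lambda u,v,z:w(c,195+u/5,165+v/5,z)
C=f(294,325,48);print(C)
for n,u,v,z in[("armend",238,68,18),("line",250,130,18),("lugA",252,162,50),("lugB",337,490,50),("notch",430,298,36)]:
    p=f(u,v,z);d=p-C;print(n,p,np.hypot(*d[:2]),np.degrees(np.arctan2(d[1],d[0])))
p=f(252,162,50);p[2]=230;print(tool(p))
```

```text
[536.73820942 199.12867861  48.        ]
armend [650.52580743 249.06891883  18.        ] 124.26441587852875 23.6961904900473
line [623.97439802 238.82602146  18.        ] 95.84378765505357 24.468188841815994
lugA [601.06326115 228.15279539  50.        ] 70.56990601934532 24.285379879333576
lugB [472.8979973  169.73750033  50.        ] 70.28096501798953 -155.2792903313095
notch [558.77431603 148.3515578   36.        ] 55.35256084195696 -66.54026157819348
[-436.511444    -77.38347471    0.61180471]
```

```bash
python3 -m jog '[-50,-9,0,-6,40,-105,-19,0,-12,40,-160,-28,0,-19,40,-215,-38,0,-25,40,-270,-48,0,-31,40,-325,-58,0,-38,40,-380,-67,0,-44,40,-420,-74,0,-48,40,-436,-77,0,-50.5,40,-436,-77,0,-50.5,40,-436,-77,0,-50.5,40]' 30
python3 - <<'E'
from h import *
c=robot.get_calibration("wrist")
im=robot.capture("wrist");cv2.imwrite("pics/wr1.png",im[:,:,::-1]);np.save("c1.npy",c,allow_pickle=True)
print(c, robot.sense()["eef_pos"])
E
```

```text
time_s: 1.48
eef_pos: [600.2, 229.7, 230.9]
tool_rot: [-0.001, -0.208, 0.978, 0.0]
force: [-0.2, 1.2, -0.2]
width: 34.2
grip_force: 0.0
{'fx': 394.630883172623, 'fy': 394.630883172623, 'cx': 320.0686714546677, 'cy': 233.977223747155, 'world_from_camera': array([[-4.07339930e-01, -8.69083250e-01, -2.80657239e-01,
         5.29063889e+02],
       [ 9.13276598e-01, -3.87563879e-01, -1.25379802e-01,
         1.96562464e+02],
       [ 1.92877661e-04, -3.07389888e-01,  9.51583638e-01,
         3.72819691e+02],
       [ 0.00000000e+00,  0.00000000e+00,  0.00000000e+00,
         1.00000000e+00]])} [600.12325241 229.93537416 231.13729714]
```

View pics/wr1.png

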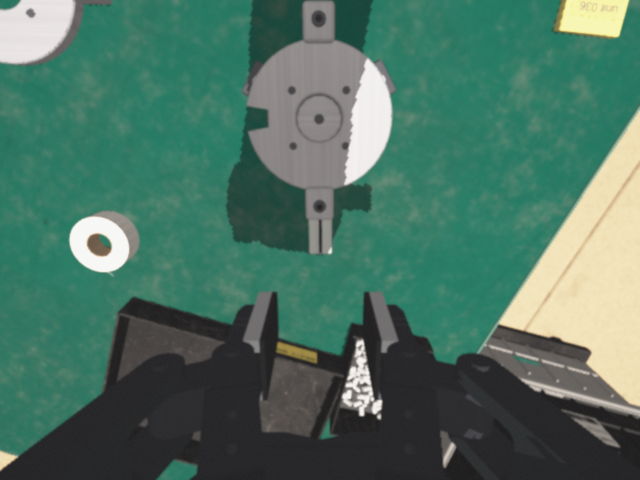

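Wrist view: spigot (319,119), lug A screw (319.5,207), lug B screw (319,17), index line end (320,252), notch mouth about (248,118).

Run:
```python
from h import *
c=robot.get_calibration("wrist")
C=w(c,319,119,48);print(C)
for n,u,v,z in[("armend",320,252,18),("line",320,235,18),("lugA",319.5,207,50),("lugB",319,17.5,50),("notch",248,118,36)]:
    p=w(c,u,v,z);d=p-C;print(n,p,np.hypot(*d[:2]),np.degrees(np.arctan2(d[1],d[0])))
a=np.radians(24.2)
for t in range(0,91,10):
    b=a+np.radians(t);p=np.r_[C[:2]+78*np.array([np.cos(b),np.sin(b)]),30];print(t,np.round(tool(p),1))
```

```text
[537.9871248  199.89519162  48.        ]
armend [650.39994903 250.9747111   18.        ] 123.47372336077163 24.43668087601295
line [634.7316479  243.97540336  18.        ] 106.31353543542994 24.495680728935195
lugA [602.73564449 229.22523138  50.        ] 71.08179818698636 24.369763028951006
lugB [472.87303389 170.8739825   50.        ] 71.28867662392612 -155.9775707140147
notch [561.33998793 146.55787382  36.        ] 58.22564458180602 -66.35458718909464
0 [ -9.2  -2.  201.1]
10 [ -7.9  11.6 201.1]
20 [ -4.4  24.7 201.1]
30 [  1.4  37.  201.2]
40 [  9.2  48.1 201.2]
50 [ 18.8  57.7 201.2]
60 [ 30.   65.5 201.2]
70 [ 42.3  71.2 201.2]
80 [ 55.5  74.7 201.2]
90 [ 69.   75.8 201.2]
```

```bash
python3 -m jog '[-9,-1.5,50,0,40,-9,-1.5,100,0,40,-9,-1.5,145,0,40,-9,-1.5,175,0,40,-9,-1.5,193,0,40,-9,-1.5,200,0,40,-9,-1.5,200,0,40]'
```

```text
time_s: 2.4
eef_pos: [610.2, 231.9, 31.9]
tool_rot: [0.0, -0.208, 0.978, 0.0]
force: [0.4, 0.4, 0.1]
width: 34.2
grip_force: 0.0
```

```bash
python3 -m jog '[0,0,0,0,34,0.3,6.9,0,-5,34,1.2,13.7,0,-10,34,2.7,20.4,0,-15,34,4.8,27,0,-20,34,7.4,33.4,0,-25,34,10.6,39.5,0,-30,34,14.3,45.3,0,-35,34,18.5,50.8,0,-40,34,23.1,55.9,0,-45,34,28.2,60.5,0,-50,34,33.7,64.7,0,-55,34,39.5,68.4,0,-60,34,45.6,71.6,0,-65,34,52,74.2,0,-70,34,58.6,76.3,0,-75,34,65.3,77.8,0,-80,34,72.1,78.7,0,-85,34,79,79,0,-90,34,79,79,0,-90,34]'
python3 - <<'E'
from h import *
c=robot.get_calibration("wrist");print(robot.sense()["eef_pos"])
im=robot.capture("wrist");cv2.imwrite("pics/wr2.png",im[:,:,::-1])
im=robot.capture("top")[165:285,195:315,::-1];t=cv2.resize(im,(600,600),interpolation=cv2.INTER_CUBIC);cv2.imwrite("pics/top2.png",t)
E
```

```text
time_s: 4.9
eef_pos: [506.2, 271.7, 32.4]
tool_rot: [-0.001, 0.839, -0.545, 0.001]
force: [-0.3, 0.7, 0.3]
width: 28.9
grip_force: 0.0
[506.1578046  271.70831702  32.44916736]
```

View pics/wr2.png

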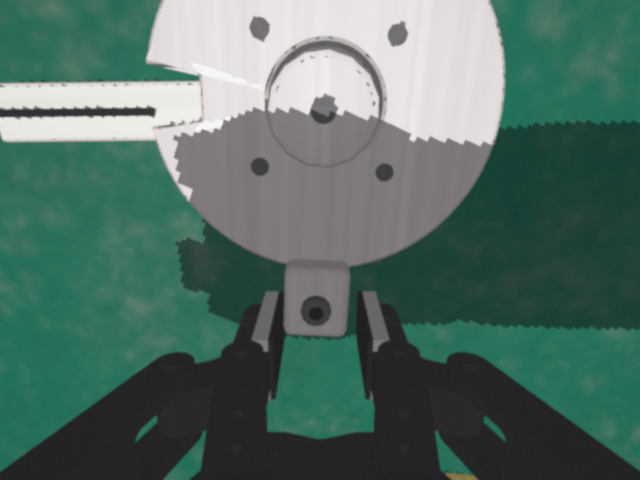

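Run:
```python
import cv2
im=cv2.imread("pics/wr2.png")[30:180,100:300];cv2.imwrite("pics/crop2.png",cv2.resize(im,(800,600),interpolation=cv2.INTER_CUBIC))
```

```text
(no output)
```

View pics/crop2.png

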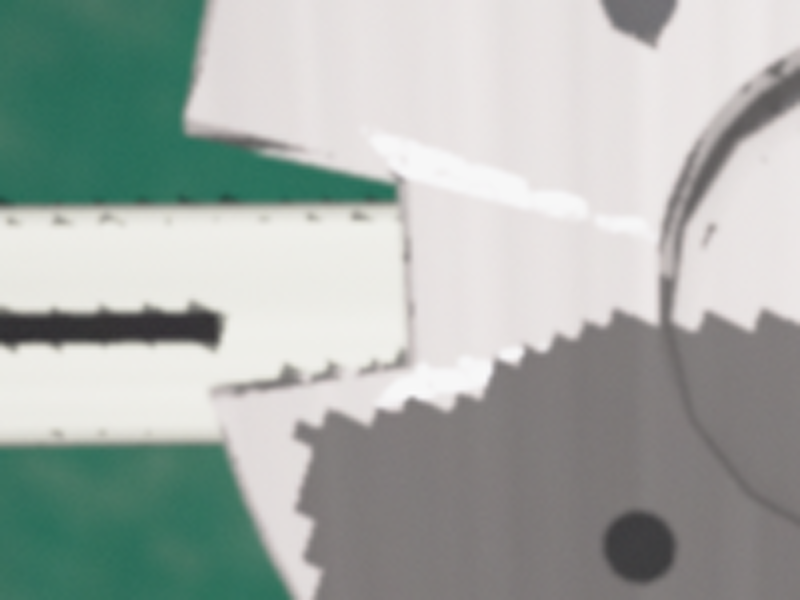

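Crop: notch corners (146.5,60.5), (153.5,127), inner (200,75), (202.5,120.5); index line from (0,111) to (154,112); the flange still lags.

```bash
cat > m.py <<'E'
from h import *
def ang(p,q): d=q-p;return np.degrees(np.arctan2(d[1],d[0]))
def meas(c,spig,m1,m2,i1,i2,l1,l2):
    C=w(c,*spig,48);a=[w(c,*p,36) for p in(m1,m2,i1,i2)];l=[w(c,*p,18) for p in(l1,l2)]
    M=(a[0]+a[1])/2;print("C",C,"mouth w",np.hypot(*(a[0]-a[1])[:2]),"r",np.hypot(*(M-C)[:2]))
    print("notch ang",ang(C,M),"inner",ang(C,(a[2]+a[3])/2),"perp mouth",ang(a[0],a[1])-90,ang(a[2],a[3])-90)
    print("line dir",ang(l[1],l[0]),"from C",ang(C,l[0]),ang(C,l[1]))
    d=(l[0]-l[1])[:2];d/=np.hypot(*d);n=np.array([-d[1],d[0]]);print("offset of mouth mid, C from line",(M-l[1])[:2]@n,(C-l[1])[:2]@n)
E
python3 - <<'E'
from m import *
c=robot.get_calibration("wrist")
meas(c,(325,102),(146.5,60.5),(153.5,127),(200,75),(202.5,120.5),(0,111),(154,112))
s=robot.sense();print(R.from_quat(s["tool_rot"],scalar_first=True).apply([1,0,0]))
E
```

```text
C [538.19360457 196.89230814  48.        ] mouth w 20.69355679661888 r 57.678695187685896
notch ang 21.507988280202323 inner 22.064005750522192 perp mouth 22.783534909979224 21.99702484421259
line dir 23.60344801849214 from C 25.30675856974633 26.846612804588673
offset of mouth mid, C from line -5.7535924479516725 -3.6445986848158634
[ 4.06065452e-01 -9.13843970e-01  2.19512763e-04]
```

```bash
python3 -m jog '[0,1.5,0,-1.1,34,0.1,3,0,-2.2,34,0.1,3,0,-2.2,34,0.1,3,0,-2.2,34,0,0.5,0,-0.4,34,0,0.5,0,-0.4,34,0,0.5,-15,-0.4,34,0,0.5,-45,-0.4,34,0,0.5,-80,-0.4,34,0,0.5,-110,-0.4,34,0,0.5,-110,-0.4,34,0,0.5,-110,-0.4,34]'
python3 - <<'E'
from h import *
im=robot.capture("wrist");cv2.imwrite("pics/wr3.png",im[:,:,::-1])
y,x=0,180
cv2.imwrite("pics/crop3.png",cv2.resize(im[0:210,120:400,::-1],(800,600),interpolation=cv2.INTER_CUBIC))
E
```

```text
time_s: 6.5
eef_pos: [504.8, 271.1, 141.2]
tool_rot: [0.0, 0.841, -0.541, -0.0]
force: [-0.5, 0.2, -0.7]
width: 29.1
grip_force: 0.0
```

View pics/crop3.png

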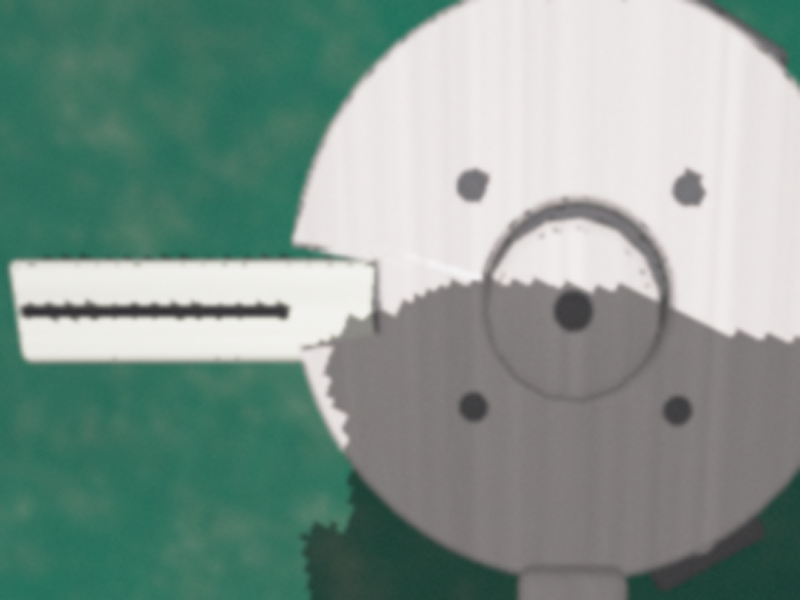

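Crop: mouth corners at (293,244) and (302,348), inner (375,263) and (377,331), line (24,311)–(287,311), spigot screw (573,310) in crop pixels.

Run:
```python
from m import *
c=robot.get_calibration("wrist")
g=lambda u,v:(120+u*.35,v*.35)
meas(c,g(573,310),g(293,244),g(302,348),g(375,263),g(377,331),g(24,311),g(287,311))
# hole-based angles: 4 holes at 45deg to notch
h=[w(c,*g(*p),36) for p in[(473,185),(689,188),(473,407),(678,410)]]
print([ang(h[1],h[0]),ang(h[3],h[2]),ang(h[0],h[2])-90,ang(h[1],h[3])-90])
print(np.mean(h,0),w(c,*g(574,312),48),tool([538,199.5,30]))
```

```text
C [537.0584168  199.10315812  48.        ] mouth w 20.50196760035396 r 57.22040806358651
notch ang 21.85278429720841 inner 20.990186995459506 perp mouth 25.387339370271178 23.16420455912109
line dir 24.44003335067537 from C 24.595935645873446 24.739376820361407
offset of mouth mid, C from line -2.9168358600464956 -0.33386829645609817
[np.float64(23.70565663177791), np.float64(23.619768063798627), np.float64(22.90260076270289), np.float64(23.197171102033252)]
[536.8026325  197.01393824  36.        ] [536.72144775 199.36509284  48.        ] [ 78.96625663  -1.23920454 110.60334259]
```

```bash
python3 -m jog '[0,0,45,0,40,0,0,85,0,40,0,0,103,0,40,0,0,110,0,40,0,0,110,0,40,0,0,110,0,20,0,0,110,0,20,0,0,110,0,20,0,0,110,0,20,0,0,110,0,20]' 20
python3 -m jog '[-0.7,0,0,0,20,-1.4,0,0,0,20,-1.4,0,0,0,20,-1.4,0,0,0,20]'
```

```text
time_s: 7.8
eef_pos: [505.4, 271.4, 31.8]
tool_rot: [-0.0, 0.841, -0.541, 0.0]
force: [-1.5, 0.2, 3.6]
width: 23.3
grip_force: 22.5
time_s: 8.3
eef_pos: [505.2, 272.2, 31.5]
tool_rot: [-0.0, 0.841, -0.542, 0.001]
force: [1.6, -4.4, 5.1]
width: 23.1
grip_force: 22.6
```

```bash
python3 -m jog '[0,0,0,0,40,0,0,0,0,40,0,0,0,0,40,0,0,-10,0,40,0,0,-40,0,40,0,0,-80,0,40,20,-25,-110,0,40,40,-50,-120,0,40,40,-50,-120,0,40,40,-50,-120,0,40]'
python3 - <<'E'
from h import *
im=robot.capture("wrist");cv2.imwrite("pics/wr4.png",im[:,:,::-1])
c=robot.get_calibration("wrist");u,v=px(c,[560,210,36]);x,y=int(max(0,min(u-140,360))),int(max(0,min(v-105,270)));print(x,y)
cv2.imwrite("pics/crop4.png",cv2.resize(im[y:y+210,x:x+280,::-1],(800,600),interpolation=cv2.INTER_CUBIC))
E
```

```text
time_s: 9.55
eef_pos: [565.6, 256.8, 151.0]
tool_rot: [0.0, 0.841, -0.541, -0.001]
force: [0.3, -0.6, -0.4]
width: 34.0
grip_force: 0.0
217 65
```

View pics/crop4.png

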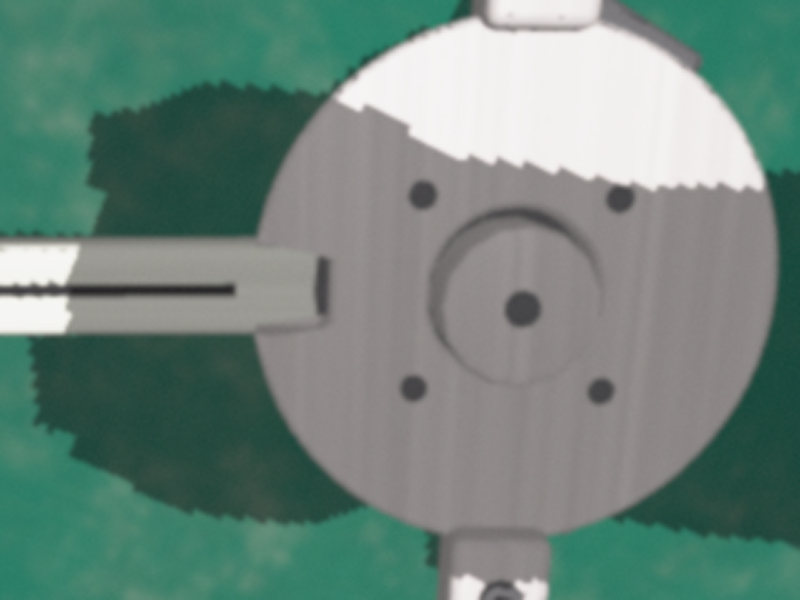

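Crop: mouth corners (258,245), (257,332), inner (320,255), (322,318), line (0,290)–(235,290), spigot (522,309): the notch is nearly centred on the arm.

Run:
```python
from m import *
c=robot.get_calibration("wrist")
g=lambda u,v:(217+u*.35,65+v*.35)
meas(c,g(522,309),g(258,245),g(257,332),g(320,255),g(322,318),g(0,290),g(235,290))
h=[w(c,*g(*p),36) for p in[(423,195),(620,198),(413,388),(600,391)]]
print([ang(h[1],h[0]),ang(h[3],h[2]),ang(h[0],h[2])-90,ang(h[1],h[3])-90],np.mean(h,0))
```

```text
C [537.29838347 199.49056585  48.        ] mouth w 19.621367179265857 r 57.82884070338668
notch ang 21.87993473846577 inner 20.361502985133594 perp mouth 23.224926969328024 26.705036481987037
line dir 24.459451565784946 from C 24.560048558204617 24.649871643011842
offset of mouth mid, C from line -2.8146893907027373 -0.21205300278697578
[np.float64(23.615405628158307), np.float64(23.517002682240157), np.float64(23.413017328208838), np.float64(23.436369849111287)] [537.41114974 198.30019186  36.        ]
```

```bash
python3 -m jog '[-10,15,10,0,40,-40,50,30,0,40,-40,50,75,0,40,-40,50,108,0,40,-40,50,120,0,40,-40,50,120,0,40,-40,50,120,0,20,-40,50,120,0,20,-40,50,120,0,20,-40,50,120,0,20,-40.5,51,120,-0.8,20,-41,52.2,120,-1.6,20,-41,52.2,120,-1.6,20,-41,52.2,120,-1.6,20]' 20
python3 -m jog '[0,0,0,0,40,0,0,0,0,40,0,0,0,0,40,0,0,-10,0,40,0,0,-40,0,40,0,0,-80,0,40,20,-25,-110,0,40,40,-50,-120,0,40,40,-50,-120,0,40,40,-50,-120,0,40]'
python3 - <<'E'
from h import *
im=robot.capture("wrist");cv2.imwrite("pics/wr5.png",im[:,:,::-1])
x,y=217,65
cv2.imwrite("pics/crop5.png",cv2.resize(im[y:y+210,x:x+280,::-1],(800,600),interpolation=cv2.INTER_CUBIC))
E
```

```text
time_s: 11.35
eef_pos: [503.6, 272.6, 32.0]
tool_rot: [-0.001, 0.848, -0.53, 0.001]
force: [2.0, -0.9, 6.0]
width: 23.6
grip_force: 23.0
time_s: 12.6
eef_pos: [563.6, 258.4, 151.0]
tool_rot: [0.0, 0.848, -0.53, -0.001]
force: [-0.1, -0.9, -0.2]
width: 34.2
grip_force: 0.0
```

View pics/crop5.png

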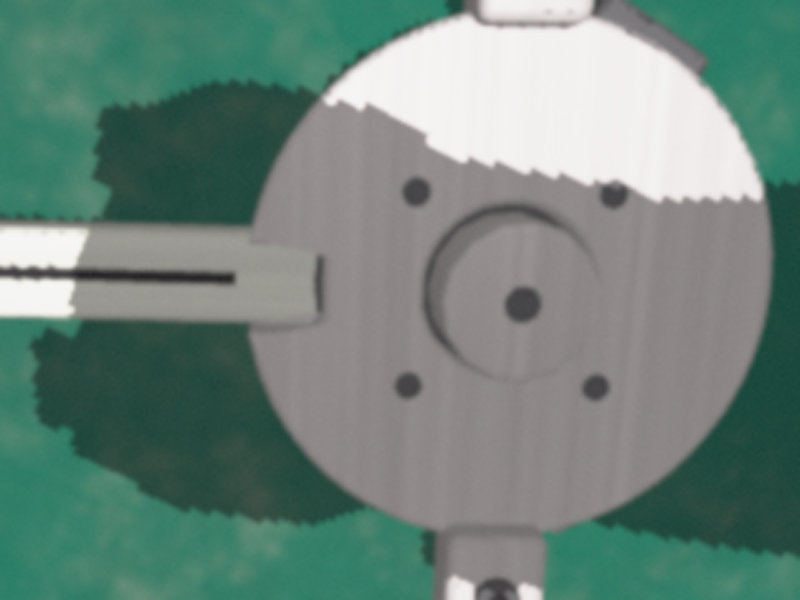

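Run:
```python
from m import *
c=robot.get_calibration("wrist")
g=lambda u,v:(217+u*.35,65+v*.35)
meas(c,g(522,304),g(252,242),g(250,328),g(318,253),g(320,317),g(0,272),g(235,278))
h=[w(c,*g(*p),36) for p in[(416,191),(613,194),(408,385),(596,387)]]
print([ang(h[1],h[0]),ang(h[3],h[2]),ang(h[0],h[2])-90,ang(h[1],h[3])-90],np.mean(h,0))
```

```text
C [537.39405036 199.42366823  48.        ] mouth w 19.364218241367244 r 59.20597129497543
notch ang 23.82107292533191 inner 22.97061116268165 perp mouth 24.04376055369336 28.24374722668979
line dir 24.604402853408963 from C 24.61465744687275 24.62378206930276
offset of mouth mid, C from line -0.8309663598983541 -0.021546104879889012
[np.float64(25.21382848016334), np.float64(25.43056561931808), np.float64(25.522528232863024), np.float64(25.83472564946642)] [538.58450677 199.01346339  36.        ]
```

```bash
python3 -c "
from station import robot
print(robot.close_job())"
```

```text
the job is handed in; nothing more can be done
None
```

I turned the flange about 90° by its lug and handed the job in: by the wrist camera the notch lies within about 1° and 1 mm of the index line. The flange was never lifted and looked flat in the last picture, the spare flange was not approached, and the arm's clock read about 12.6 s.

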